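# Set the storeroom fan timer

## Task

Two timer boxes stand on the storeroom desk; set the one with the yellow knob, which runs the fan. Pull its knob straight up to unlock it, turn it clockwise until its white pointer is at the green mark, push it fully back in and let go. Leave the blue-knobbed timer alone.

Things in the scene. Friction and masses are not known exactly. Their poses are not given: they have to be found in the camera images.
- yellow_grip (a point): Grip point on the vertical axis of the yellow knob: a disc 60 mm across, 8 thick, under an upright bar grip 48 long, 16 thick, 36 tall. It lies 24 mm above the disc, 12 below the bar's top, 102 above the desk when in. x: level, along the bar to the end with the white pointer line; y: across the bar; z up. It turns and rises with the knob, which tops a fixed white box, 120 x 120 mm, 60 high.
- yellow_pull (a joint): How far the yellow knob is pulled up, in m: 0 fully in, 0.016 fully out (end stop). It moves straight up with 3 N of friction and stays where left, showing a red shaft. Below about 0.009 a stop block keeps it from turning away from the grey mark, and between the marks from going in.
- yellow_dial (a joint): Turn of the yellow knob, in rad, clockwise from above: 0 = pointer at the grey mark on the box top, 1.30 = at the green mark, 75 degrees further. Stops at -0.22 and 1.52; starts within 0.15 of 0. Turns easily (0.03 N m), stays where left. Pushed in, it has about 0.22 rad of play either side of a mark.
- blue_timer: The other timer: the same fixed box and knob, but the knob is blue; the two may stand in each other's place. Origin at the centre of the box's underside, on the desk; x axis towards its grey mark, z up. Leave it alone.
Mind the look-alikes: they are no part of the job. What is shaped like the part that bears yellow_grip but turquoise is not meant.

How it is judged:
By the outcome, as a careful person would: the job done as asked, in the order asked, and still so for the second after the job is handed in, with the robot touching nothing.
It also fails if it takes over 32 s, if anything falls off the work surface, if the arm or the gripper's body presses on something with over 40 N, if the wrist force passes 120 N, or if a joint passes its speed limit or range.

## Robot

A 6-joint arm with a two-finger parallel gripper is mounted at the origin on the work surface. World frame = base frame: x ahead of the robot, y to its left, z up, the work surface at z = 0. Lengths are in m, angles in rad, forces in N, time in s.
With the tool pointing down it reaches from about 0.375 to 0.9 m from the base axis. Payload 3.1 kg.
Tool frame: the origin (TCP) lies on the centre line of the jaws, within the pads' length; the fingertips stand 8 mm ahead of it and the grasp point (between the pads) lies 11 mm behind it; z points along the fingers, y is the line along which they close (so a half turn about z gives the same grasp; the last joint's range is limited). The gripper opens to 87 mm and grips with 3 to 60 N. Pads are 19 mm wide; open, the fingers measure 117 mm over their backs; the gripper's body (75 mm by 190 mm) begins 51 mm behind the grasp point.
Start: joints at [1.004, 0.527, 1.433, -0, 1.181, -0.178], TCP at [0.236, 0.579, 0.231] pointing down, gripper open.
Joint ranges: [-3.08, 3.08], [-0.75, 2.2], [0.22, 2.44], [-1.43, 4.57], [0, 2.65], [-2.85, 2.85]. Speed limits (rad/s): [2.79, 2.79, 3.14, 3.14, 3.14, 3.14].

## Interface

Orientations are given as a unit quaternion [x, y, z, w].
In Python, from rig import robot gives the robot as it stands. The module is installed in compiled form; this text tells all that it offers.
- The arm moves only by the tool send_rows, never from a script. Its argument "increments" is one flat list of numbers, 7 for each row, row after row: the turn, a rotation vector about the world's x, y, z in rad, then the shift along the world's x, y, z in cm, then the opening, from 0 (shut) to 1 (fully open). A call has 1 to 20 rows; each row shifts and turns the commanded pose from where the row before left it; what a row does not reach is not made up. A row lasts 1/12 s, in which the tool goes at most 41.7 mm and 7.16 degrees, less where a joint would pass 70% of its speed; a pose out of reach is approached as far as the arm can. A call is refused whole if a number of a shift passes 4.17 or a number of a turn 0.125, either way. A call with a gripper value outside its range is refused whole. The fingers move at their own pace and stop on an object; "newtons" is the grip in N (left out, the last holds). Time passes only in rows, so rows that do not move let the fingers close. It gives the time, the measured TCP pose, the force, the opening and the grip force at its end, in the units of the state.
- robot.get_obs(): the state, without advancing time (a new reading comes with each control period).
- robot.camera(name): name is "side" or "top" or "wrist"; returns a dict with "image" (400x640x3 uint8, red, green, blue), "range_z" (400x640 float32, m along the optical axis (not along the pixel's ray), 0 where there is no reading), "fx", "fy", "cx", "cy" (pixels), "R" (3x3) and "t" (3): a world point X has camera coordinates R X + t. Camera axes: x right, y down, z forward; pixel columns grow to the right and rows downward; lengths in m; the calibration is good to about 2 mm. A picture is of the moment at which its call begins.
- robot.hand_in(): hands the job in; it is judged then, once.
The state is a dict: "time": time; "q": joint angles; "joint_velocities": joint speeds; "joint_torque": joint torques, N m; "position": TCP position; "tool_rot": TCP orientation; "ft_force": force on the tool from outside, world axes, zero at the start; "moment": the same for the moment, N m; "grip_width": finger opening in m; "grip_force": force on a finger pad.
Only numpy, scipy, OpenCV 4.12 (cv2) and the standard library are available. Lean on these libraries where they do the work, as an engineer would, in place of code of your own. Each camera call takes 0.05 s, during which the arm holds its last target. There are 200 camera calls.

## Working session

There is one attempt and no reset: what is moved stays moved. The work goes in short steps, Python scripts to look and compute and a tool call to move; the robot and the scene stay as the last step left them, time stands still between calls to the robot, and variables do not carry over. Pictures are saved under pics/ and viewed, at most 10 in all, crops included, and the job is handed in when it is done.

Besides the shell and the picture viewer there is one more tool, called after "Call:" as name(argument=value, ...), one argument or row to a line, values as JSON. send_rows: Moves the arm, as the interface text tells. Its arguments: {"type":"object","properties":{"increments":{"type":"array"},"newtons":{"type":"number"}},"required":["increments"]}

```bash
mkdir -p pics; cat > h.py <<'E'
import numpy as np, cv2
from rig import robot
def world(c,u,v,z=None):
    r=np.array([(u-c['cx'])/c['fx'],(v-c['cy'])/c['fy'],1.0]); R=np.array(c['R']);t=np.array(c['t'])
    if z is None: return R.T@(r*c['range_z'][int(v),int(u)]-t)
    o=-R.T@t; d=R.T@r; return o+d*(z-o[2])/d[2]
def cloud(c):
    v,u=np.mgrid[:400,:640]; Z=c['range_z']
    P=np.stack([(u-c['cx'])/c['fx']*Z,(v-c['cy'])/c['fy']*Z,Z],-1)
    return (P-np.array(c['t']))@np.array(c['R'])
E
python3 - <<'E'
from h import *
for n in ['top','side']:
    c=robot.camera(n); cv2.imwrite(f'pics/{n}0.png',c['image'][...,::-1]); np.save(n,c,allow_pickle=True)
    print(n,-np.array(c['R']).T@c['t'],c['fx'])
o=robot.get_obs();print(o['time'],o['position'],o['tool_rot'],o['grip_width'],o['ft_force'])
E
```

```text
top [ 0.18919865 -0.00818912  1.25688014] 513.96809535085
side [ 0.2413883  -0.61912748  0.65391322] 449.3829955475437
0.1 [0.23598819 0.57805135 0.22967989] [ 1.92682957e-01  9.81260589e-01 -8.99354865e-04 -3.54156535e-04] 0.08700286284460029 [ 0.94091178 -0.62156087  0.01385964]
```

View pics/top0.png

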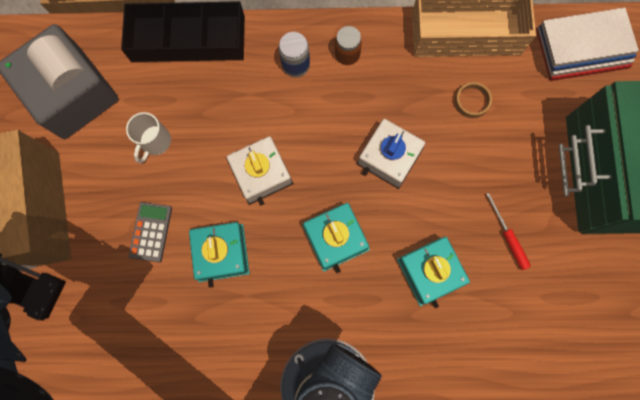

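View pics/side0.png

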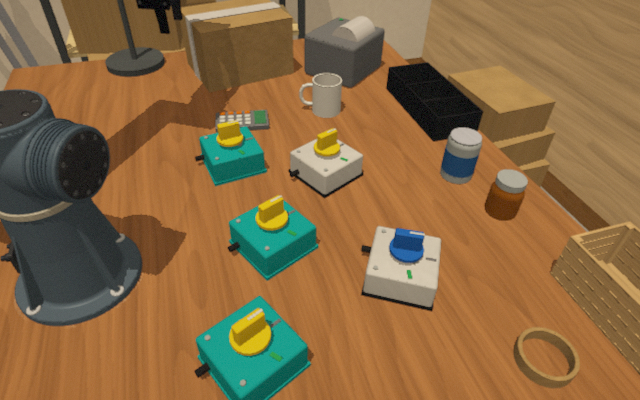

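The candidates, by pixel in the top view:
- White box with yellow knob, (258,165).
- White box with blue knob, (392,150).
- Turquoise boxes with yellow knobs, (215,250), (336,235) and (435,268).

The one meant is the white box with the yellow knob at (258,165), which is about (327,150) in the side view. The turquoise boxes are look-alikes. I'll confirm it in an enlarged crop and measure it.

```bash
python3 - <<'E'
from h import *
for n,(x,y,r) in {'top':(259,169,40),'side':(327,158,42)}.items():
    c=np.load(n+'.npy',allow_pickle=True).item(); im=c['image']
    roi=im[y-r:y+r,x-r:x+r,::-1]; a=cv2.resize(roi,(390,390),interpolation=cv2.INTER_CUBIC)
    out=a if n=='top' else np.hstack([out,a])
    P=cloud(c); hsv=cv2.cvtColor(im,cv2.COLOR_RGB2HSV)
    m=(hsv[...,0]>20)&(hsv[...,0]<33)&(hsv[...,1]>150)&(hsv[...,2]>90)
    w=np.zeros_like(m); w[y-r:y+r,x-r:x+r]=1; m&=w.astype(bool)
    Q=P[m]; top=Q[Q[:,2]>.106]; 
    print(n,m.sum(),len(top),'z max',np.percentile(Q[:,2],[2,50,98]))
    D=Q[(Q[:,2]<.09)&(Q[:,2]>.07)]; print('disc mean',D.mean(0),len(D))
    print('top rect',cv2.minAreaRect((top[:,:2]*1000).astype(np.float32)),top.mean(0))
    B=P[w.astype(bool)]; B=B[(B[:,2]>.052)&(B[:,2]<.066)]
    print('box rect',cv2.minAreaRect((B[:,:2]*1000).astype(np.float32)))
    g=w&(hsv[...,0]>45)&(hsv[...,0]<80)&(hsv[...,1]>100); vv,uu=np.nonzero(g); print('green px',uu.mean(),vv.mean(),g.sum(), world(c,uu.mean(),vv.mean(),.06))
cv2.imwrite('pics/crop.png',out)
E
```

```text
top 391 93 z max [0.07385999 0.07920262 0.11686362]
disc mean [0.5135156  0.15828403 0.07833013] 289
top rect ((513.9887084960938, 159.2001495361328), (42.60546112060547, 15.577911376953125), 21.52312469482422) [0.50978002 0.15734109 0.11335041]
box rect ((515.00244140625, 159.73753356933594), (121.78689575195312, 119.95147705078125), 25.033920288085938)
green px 271.42857142857144 154.42857142857142 7 [0.54519916 0.12632593 0.06      ]
side 514 125 z max [0.00223947 0.0881633  0.11596494]
disc mean [0.51548878 0.14583219 0.0803279 ] 256
top rect ((371.68255615234375, -221.51483154296875), (835.8360595703125, 40.838600158691406), 69.05924224853516) [0.51217468 0.14630385 0.11704368]
box rect ((517.6307983398438, 156.60977172851562), (120.46578979492188, 121.9381332397461), 25.472726821899414)
green px 343.8888888888889 158.88888888888889 9 [0.54872009 0.12693845 0.06      ]
```

View pics/crop.png

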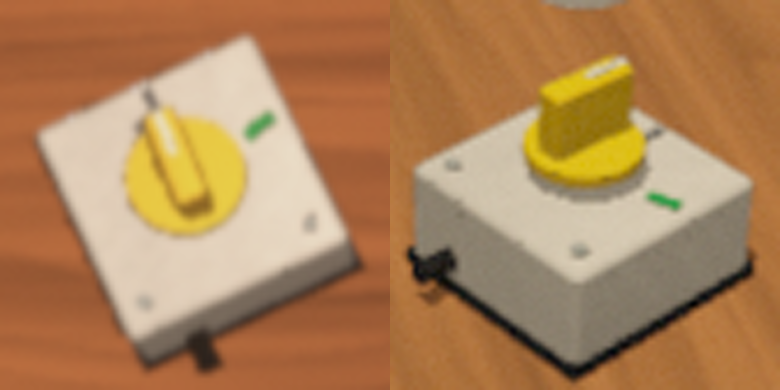

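The crop shows the white box with a yellow knob. The pointer is close to the grey mark, at about (150,105) in the crop, and the green mark is clockwise at (260,125). This is the right one. I'll move above it.

Call:
send_rows(
  increments=[0, 0, 0.048, 1.75, -2.62, -0.2, 1, 0, 0, 0.048, 1.75, -2.62, -0.2, 1, 0, 0, 0.048, 1.75, -2.62, -0.2, 1, 0, 0, 0.048, 1.75, -2.62, -0.2, 1, 0, 0, 0.048, 1.75, -2.62, -0.2, 1, 0, 0, 0.048, 1.75, -2.62, -0.2, 1, 0, 0, 0.048, 1.75, -2.62, -0.2, 1, 0, 0, 0.048, 1.75, -2.62, -0.2, 1, 0, 0, 0.048, 1.75, -2.62, -0.2, 1, 0, 0, 0.048, 1.75, -2.62, -0.2, 1, 0, 0, 0.048, 1.75, -2.62, -0.2, 1, 0, 0, 0.048, 1.75, -2.62, -0.2, 1, 0, 0, 0.048, 1.75, -2.62, -0.2, 1, 0, 0, 0.048, 1.75, -2.62, -0.2, 1, 0, 0, 0.048, 1.75, -2.62, -0.2, 1, 0, 0, 0.048, 1.75, -2.62, -0.2, 1, 0, 0, 0, 0, 0, 0, 1, 0, 0, 0, 0, 0, 0, 1],
  newtons=30,
)

```text
time: 1.6
position: [0.5169, 0.158, 0.198]
tool_rot: [-0.187, 0.982, 0.0, -0.0]
ft_force: [-0.2, 0.2, 0.9]
grip_width: 0.0867
grip_force: 0.0
```

```bash
python3 - <<'E'
from h import *
from scipy.spatial.transform import Rotation as Ro
c=robot.camera('wrist'); np.save('wrist',c,allow_pickle=True); cv2.imwrite('pics/w0.png',c['image'][...,::-1])
o=robot.get_obs();print(o['time'],o['position'],Ro.from_quat(o['tool_rot']).as_matrix().round(4),o['ft_force'])
im=c['image'];P=cloud(c);hsv=cv2.cvtColor(im,cv2.COLOR_RGB2HSV)
m=(hsv[...,0]>20)&(hsv[...,0]<33)&(hsv[...,1]>130)&(hsv[...,2]>80)
Q=P[m]; print(m.sum(),np.percentile(Q[:,2],[2,50,98]))
near=np.linalg.norm(P[...,:2]-[.515,.158],axis=-1)
for a,b,s in((.11,.122,'bar'),(.07,.084,'disc')):
    T=P[(near<.04)&(P[...,2]>a)&(P[...,2]<b)]; print(s,len(T),cv2.minAreaRect((T[:,:2]*1000).astype(np.float32)), cv2.minEnclosingCircle((T[:,:2]*1000).astype(np.float32)))
B=P[(near<.1)&(P[...,2]>.054)&(P[...,2]<.066)]
print('box',cv2.minAreaRect((B[:,:2]*1000).astype(np.float32)))
g=(near<.08)&(hsv[...,0]>45)&(hsv[...,0]<80)&(hsv[...,1]>100); vv,uu=np.nonzero(g)
if len(uu): print('green',uu.mean(),vv.mean(),len(uu),world(c,uu.mean(),vv.mean(),.06))
E
```

```text
1.65 [0.51582389 0.15901398 0.19804168] [[-9.294e-01 -3.691e-01 -1.800e-03]
 [-3.691e-01  9.294e-01  3.000e-04]
 [ 1.600e-03  1.000e-03 -1.000e+00]] [-0.92306466 -0.09750672 -0.04284537]
6284 [0.07495889 0.07939312 0.11571069]
bar 1177 ((515.888427734375, 159.8029327392578), (48.001766204833984, 15.789850234985352), 22.187162399291992) ((515.8897094726562, 159.494873046875), 24.1304988861084)
disc 2278 ((514.7532958984375, 159.59690856933594), (57.2593879699707, 58.94047927856445), 23.945096969604492) ((515.65234375, 159.87850952148438), 29.807140350341797)
box ((515.6998901367188, 159.82557678222656), (119.3385238647461, 120.06513214111328), 25.073226928710938)
green 307.9541984732824 200.46564885496184 131 [0.53080044 0.14374141 0.06      ]
```

View pics/w0.png

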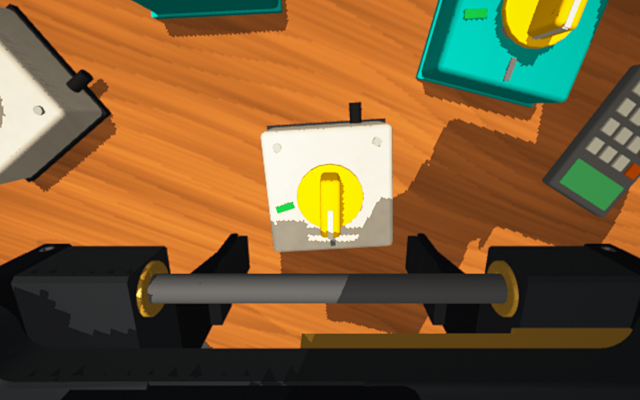

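The wrist view shows the fingers straddling the yellow bar at (330,200). The green mark is at (285,207) and the grey mark is under the pointer at (332,242). The yaw is aligned, so I'll descend and close.

Call:
send_rows(
  increments=[0, 0, 0.008, 0, 0.07, -1.5, 1, 0, 0, 0, 0, 0, -1.5, 1, 0, 0, 0, 0, 0, -1.5, 1, 0, 0, 0, 0, 0, -1.5, 1, 0, 0, 0, 0, 0, -1.5, 1, 0, 0, 0, 0, 0, -1.5, 1, 0, 0, 0, 0, 0, -1.5, 1, 0, 0, 0, 0, 0, 0, 1, 0, 0, 0, 0, 0, 0, 0, 0, 0, 0, 0, 0, 0, 0, 0, 0, 0, 0, 0, 0, 0, 0, 0, 0, 0, 0, 0, 0, 0, 0, 0, 0, 0, 0, 0, 0, 0, 0, 0, 0, 0, 0, 0, 0, 0, 0, 0, 0, 0, 0, 0, 0, 0, 0, 0, 0, 0, 0, 0, 0, 0, 0, 0],
  newtons=30,
)

```text
time: 3.07
position: [0.5163, 0.16, 0.0936]
tool_rot: [-0.193, 0.981, -0.0, 0.0]
ft_force: [-0.5, -0.5, -0.6]
grip_width: 0.0349
grip_force: 0.0
```

```bash
python3 - <<'E'
from h import *
c=np.load('wrist.npy',allow_pickle=True).item(); ctr=np.array([.5158,.1598])
for n,u,v in(('green',285,207),('grey',332,242)):
    p=world(c,u,v,.06)[:2]-ctr; print(n,p,np.degrees(np.arctan2(p[1],p[0])))
o=robot.get_obs();print(o['time'],o['position'],o['ft_force'],o['moment'],o['grip_width'],o['grip_force'])
E
```

```text
green [ 0.02912157 -0.03415795] -49.55054886326572
grey [0.04630802 0.02100985] 24.403694063003993
3.0667 [0.5163349  0.16001034 0.0936226 ] [-0.54995885 -0.47586546 -0.57489188] [0.07006661 0.06559454 0.03812081] 0.03487577997444463 0.0
```

Call:
send_rows(
  increments=[0, 0, 0, 0, 0, 0, 0, 0, 0, 0, 0, 0, 0, 0, 0, 0, 0, 0, 0, 0, 0, 0, 0, 0, 0, 0, 0, 0, 0, 0, 0, 0, 0, 0, 0, 0, 0, 0, 0, 0, 0, 0, 0, 0, 0, 0, 0, 0, 0, 0, 0, 0, 0, 0, 0, 0],
)

```text
time: 3.73
position: [0.5163, 0.16, 0.0935]
tool_rot: [-0.193, 0.981, -0.0, -0.0]
ft_force: [-0.3, 0.1, 0.3]
grip_width: 0.0158
grip_force: 30.0
```

Gripped at 15.8 mm with 30 N. I'll pull straight up by 14 mm.

Call:
send_rows(
  increments=[0, 0, 0, 0, 0, 0.2, 0, 0, 0, 0, 0, 0, 0.2, 0, 0, 0, 0, 0, 0, 0.2, 0, 0, 0, 0, 0, 0, 0.2, 0, 0, 0, 0, 0, 0, 0.2, 0, 0, 0, 0, 0, 0, 0.2, 0, 0, 0, 0, 0, 0, 0.2, 0, 0, 0, 0, 0, 0, 0, 0, 0, 0, 0, 0, 0, 0, 0, 0, 0, 0, 0, 0, 0, 0],
)

```text
time: 4.57
position: [0.5163, 0.1601, 0.108]
tool_rot: [-0.193, 0.981, -0.0, 0.0]
ft_force: [-0.5, 0.1, 1.3]
grip_width: 0.0157
grip_force: 30.0
```

```bash
python3 - <<'E'
from h import *
c=robot.camera('side'); a=c['image'][90:215,265:400,::-1]; cv2.imwrite('pics/s1.png',cv2.resize(a,None,fx=4,fy=4,interpolation=cv2.INTER_CUBIC))
E
```

```text
(no output)
```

View pics/s1.png

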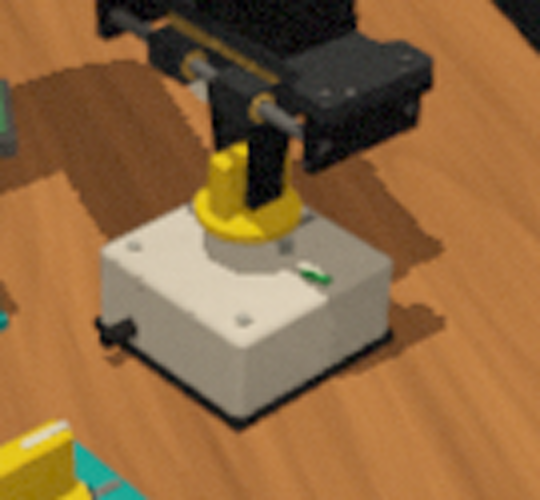

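The view shows the fingers on the bar. The pale collar under the disc, at (240,250), looks taller than before, but I can't see the red shaft. I'll check the disc height by depth.

```bash
python3 - <<'E'
from h import *
c0=np.load('side.npy',allow_pickle=True).item(); c=robot.camera('side')
for k in(c0,c):
    P=cloud(k);hsv=cv2.cvtColor(k['image'],cv2.COLOR_RGB2HSV)
    n=np.linalg.norm(P[...,:2]-[.5158,.1598],axis=-1)<.034
    m=n&(hsv[...,0]>20)&(hsv[...,0]<33)&(hsv[...,1]>150)&(P[...,2]>.05)
    print(m.sum(),np.histogram(P[m][:,2],bins=np.arange(.06,.14,.004)))
    r=n&((hsv[...,0]<8)|(hsv[...,0]>172))&(hsv[...,1]>120); print('red',r.sum())
    u,v=322,149
    print([(v,k['image'][v,325].tolist(),world(k,325,v)[2].round(3)) for v in range(130,166,3)])
E
```

```text
500 (array([  0,   0,   0,  17, 144,  53,  28,  31,  30,  24,  33,  30,  31,
        70,   9,   0,   0,   0,   0,   0]), array([0.06 , 0.064, 0.068, 0.072, 0.076, 0.08 , 0.084, 0.088, 0.092,
       0.096, 0.1  , 0.104, 0.108, 0.112, 0.116, 0.12 , 0.124, 0.128,
       0.132, 0.136, 0.14 ]))
red 0
[(130, [185, 126, 64], np.float64(0.003)), (133, [222, 192, 24], np.float64(0.115)), (136, [199, 161, 17], np.float64(0.113)), (139, [146, 113, 21], np.float64(0.108)), (142, [150, 116, 19], np.float64(0.1)), (145, [147, 114, 16], np.float64(0.095)), (148, [169, 137, 19], np.float64(0.083)), (151, [222, 192, 25], np.float64(0.079)), (154, [190, 156, 24], np.float64(0.077)), (157, [142, 130, 111], np.float64(0.061)), (160, [208, 196, 173], np.float64(0.06)), (163, [213, 200, 179], np.float64(0.06))]
393 (array([  0,   0,   0,   0,   0,   0,   1,  33, 159,  19,  24,  20,  15,
        16,  18,  14,  21,  46,   2,   2]), array([0.06 , 0.064, 0.068, 0.072, 0.076, 0.08 , 0.084, 0.088, 0.092,
       0.096, 0.1  , 0.104, 0.108, 0.112, 0.116, 0.12 , 0.124, 0.128,
       0.132, 0.136, 0.14 ]))
red 13
[(130, [163, 128, 16], np.float64(0.128)), (133, [133, 104, 17], np.float64(0.122)), (136, [133, 105, 17], np.float64(0.115)), (139, [124, 95, 15], np.float64(0.107)), (142, [144, 113, 14], np.float64(0.099)), (145, [229, 198, 30], np.float64(0.095)), (148, [213, 180, 29], np.float64(0.094)), (151, [144, 129, 98], np.float64(0.061)), (154, [146, 134, 115], np.float64(0.061)), (157, [149, 139, 119], np.float64(0.06)), (160, [217, 205, 182], np.float64(0.061)), (163, [218, 206, 183], np.float64(0.062))]
```

The disc is up about 15 mm, from 0.079 to 0.094. I'll turn clockwise by 1.26 rad.

Call:
send_rows(
  increments=[0, 0, -0.09, 0, 0, 0, 0, 0, 0, -0.09, 0, 0, 0, 0, 0, 0, -0.09, 0, 0, 0, 0, 0, 0, -0.09, 0, 0, 0, 0, 0, 0, -0.09, 0, 0, 0, 0, 0, 0, -0.09, 0, 0, 0, 0, 0, 0, -0.09, 0, 0, 0, 0, 0, 0, -0.09, 0, 0, 0, 0, 0, 0, -0.09, 0, 0, 0, 0, 0, 0, -0.09, 0, 0, 0, 0, 0, 0, -0.09, 0, 0, 0, 0, 0, 0, -0.09, 0, 0, 0, 0, 0, 0, -0.09, 0, 0, 0, 0, 0, 0, -0.09, 0, 0, 0, 0, 0, 0, 0, 0, 0, 0, 0, 0, 0, 0, 0, 0, 0, 0, 0, 0, 0, 0, 0, 0, 0, 0],
)

```text
validation failed for argument at $.in...
```

```bash
python3 - <<'E'
from h import *
from scipy.spatial.transform import Rotation as Ro
o=robot.get_obs();x=Ro.from_quat(o['tool_rot']).as_matrix()[:,0];print(np.degrees(np.arctan2(-x[1],-x[0])),o['position'],o['ft_force'],o['moment'],o['q'])
c=robot.camera('side'); a=c['image'][90:215,265:400,::-1]; a=cv2.resize(a,(540,500),interpolation=cv2.INTER_CUBIC)
cv2.imwrite('pics/s2.png',a)
P=cloud(c);hsv=cv2.cvtColor(c['image'],cv2.COLOR_RGB2HSV)
m=(np.linalg.norm(P[...,:2]-[.5158,.1598],axis=-1)<.034)&(hsv[...,0]>20)&(hsv[...,0]<33)&(hsv[...,1]>150)&(P[...,2]>.05)
T=P[m&(P[...,2]>.103)][:,:2]; print(np.median(P[m][:,2]),len(T),cv2.minAreaRect((T*1000).astype(np.float32)))
E
```

```text
22.245052548433268 [0.51629804 0.16006836 0.10801202] [-0.11343437  0.0125357   2.11139271] [-0.00347401  0.19907908  0.00723759] [ 9.38444421e-02  5.94559979e-01  1.75237774e+00 -7.81162742e-05
  7.94433804e-01 -1.86514655e+00]
0.09576809765329489 158 ((511.2035827636719, 156.1160125732422), (36.71410369873047, 45.54297637939453), 24.411880493164062)
```

View pics/s2.png

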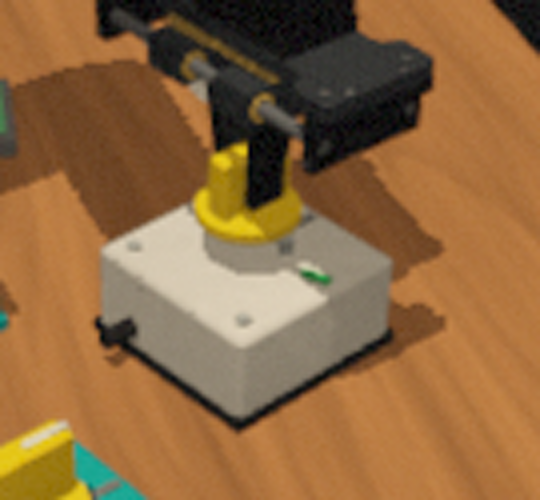

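The picture is unchanged: the call was refused because I miscounted the list. I'll resend the turn.

Call:
send_rows(
  increments=[0, 0, -0.09, 0, 0, 0, 0, 0, 0, -0.09, 0, 0, 0, 0, 0, 0, -0.09, 0, 0, 0, 0, 0, 0, -0.09, 0, 0, 0, 0, 0, 0, -0.09, 0, 0, 0, 0, 0, 0, -0.09, 0, 0, 0, 0, 0, 0, -0.09, 0, 0, 0, 0, 0, 0, -0.09, 0, 0, 0, 0, 0, 0, -0.09, 0, 0, 0, 0, 0, 0, -0.09, 0, 0, 0, 0, 0, 0, -0.09, 0, 0, 0, 0, 0, 0, -0.09, 0, 0, 0, 0, 0, 0, -0.09, 0, 0, 0, 0, 0, 0, -0.09, 0, 0, 0, 0, 0, 0, 0, 0, 0, 0, 0, 0, 0, 0, 0, 0, 0, 0],
)

```text
time: 6.05
position: [0.5164, 0.1605, 0.1078]
tool_rot: [0.421, 0.907, 0.0, 0.0]
ft_force: [-0.3, 3.0, 2.0]
grip_width: 0.016
grip_force: 30.0
```

```bash
python3 - <<'E'
from h import *
from scipy.spatial.transform import Rotation as Ro
o=robot.get_obs();x=Ro.from_quat(o['tool_rot']).as_matrix()[:,0];print(np.degrees(np.arctan2(-x[1],-x[0])),o['position'],o['ft_force'],o['moment'],o['q'])
a=[cv2.resize(robot.camera(n)['image'][s][...,::-1],(390,390),interpolation=cv2.INTER_CUBIC) for n,s in(('side',np.s_[90:215,265:390]),('wrist',np.s_[100:300,220:420]))]
cv2.imwrite('pics/s3.png',np.hstack(a))
E
```

```text
-49.83988769499248 [0.51643638 0.1605091  0.10779729] [-0.27261754  2.96300306  2.00800331] [ 0.40475032  0.09675135 -0.09179315] [ 9.42235851e-02  5.95023670e-01  1.75222513e+00  9.83550974e-04
  7.93766290e-01 -6.07391924e-01]
```

View pics/s3.png

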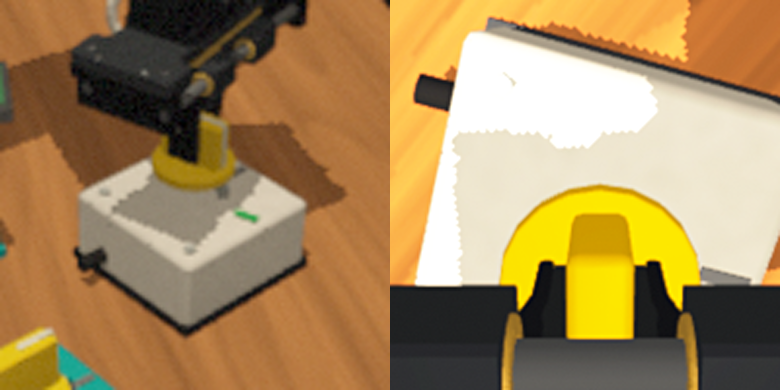

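The side view shows the pointer end (215,130) now facing the green mark (247,215). The wrist view shows the bar square in the jaws. I'll push in.

Call:
send_rows(
  increments=[0, 0, 0, 0, 0, -0.2, 0, 0, 0, 0, 0, 0, -0.2, 0, 0, 0, 0, 0, 0, -0.2, 0, 0, 0, 0, 0, 0, -0.2, 0, 0, 0, 0, 0, 0, -0.2, 0, 0, 0, 0, 0, 0, -0.2, 0, 0, 0, 0, 0, 0, -0.2, 0, 0, 0, 0, 0, 0, -0.1, 0, 0, 0, 0, 0, 0, 0, 0, 0, 0, 0, 0, 0, 0, 0, 0, 0, 0, 0, 0, 0, 0, 0],
)

```text
validation failed for argument at $.in...
```

Call:
send_rows(
  increments=[0, 0, 0, 0, 0, -0.2, 0, 0, 0, 0, 0, 0, -0.2, 0, 0, 0, 0, 0, 0, -0.2, 0, 0, 0, 0, 0, 0, -0.2, 0, 0, 0, 0, 0, 0, -0.2, 0, 0, 0, 0, 0, 0, -0.2, 0, 0, 0, 0, 0, 0, -0.2, 0, 0, 0, 0, 0, 0, -0.1, 0, 0, 0, 0, 0, 0, 0, 0, 0, 0, 0, 0, 0, 0, 0, 0, 0, 0, 0, 0, 0, 0],
)

```text
time: 7.07
position: [0.5165, 0.1604, 0.0934]
tool_rot: [0.422, 0.906, 0.0, 0.0]
ft_force: [-2.3, 3.8, 8.4]
grip_width: 0.0157
grip_force: 30.0
```

Call:
send_rows(
  increments=[0, 0, 0, 0, 0, -0.1, 0, 0, 0, 0, 0, 0, -0.05, 0, 0, 0, 0, 0, 0, 0, 0, 0, 0, 0, 0, 0, 0, 0],
)

```text
time: 7.4
position: [0.5165, 0.1604, 0.0933]
tool_rot: [0.422, 0.907, 0.001, 0.001]
ft_force: [-3.7, 4.0, 17.7]
grip_width: 0.016
grip_force: 30.0
```

The force rose to 17.7 N with no further travel, so the knob is at its stop. I'll ease off the preload, open, rise and back away.

Call:
send_rows(
  increments=[0, 0, 0, 0, 0, 0.15, 0, 0, 0, 0, 0, 0, 0, 1, 0, 0, 0, 0, 0, 0, 1, 0, 0, 0, 0, 0, 0, 1, 0, 0, 0, 0, 0, 0, 1, 0, 0, 0, 0, 0, 0, 1, 0, 0, 0, 0, 0, 0, 1, 0, 0, 0, 0, 0, 0, 1, 0, 0, 0, 0, 0, 0, 1, 0, 0, 0, 0, 0, 0, 1, 0, 0, 0, 0, 0, 0, 1, 0, 0, 0, 0, 0, 0, 1, 0, 0, 0, 0, 0, 0, 1],
)

```text
time: 8.48
position: [0.5163, 0.1601, 0.0926]
tool_rot: [0.422, 0.907, -0.0, 0.0]
ft_force: [0.2, 0.2, 0.2]
grip_width: 0.0843
grip_force: 0.0
```

Call:
send_rows(
  increments=[0, 0, 0, 0, 0, 1, 1, 0, 0, 0, 0, 0, 1, 1, 0, 0, 0, 0, 0, 1, 1, 0, 0, 0, 0, 0, 2, 1, 0, 0, 0, 0, 0, 2, 1, 0, 0, 0, 0, 0, 2, 1, 0, 0, 0, 0, 0, 2, 1, 0, 0, 0, -1, 1, 1, 1, 0, 0, 0, -1, 2, 0, 1, 0, 0, 0, -1, 3, 0, 1, 0, 0, 0, -1, 3, 0, 1, 0, 0, 0, -1, 3, 0, 1, 0, 0, 0, 0, 0, 0, 1],
)

```text
time: 9.57
position: [0.463, 0.2849, 0.2132]
tool_rot: [0.42, 0.907, 0.001, -0.001]
ft_force: [-0.2, -1.2, -0.2]
grip_width: 0.0869
grip_force: 0.0
```

```bash
python3 - <<'E'
from h import *
a=[]
for n,s in(('top',np.s_[129:209,219:299]),('side',np.s_[116:200,285:369])):
    c=robot.camera(n);P=cloud(c);hsv=cv2.cvtColor(c['image'],cv2.COLOR_RGB2HSV)
    a.append(cv2.resize(c['image'][s][...,::-1],(390,390),interpolation=cv2.INTER_CUBIC))
    m=(np.linalg.norm(P[...,:2]-[.5158,.1598],axis=-1)<.036)&(hsv[...,1]>110)&(P[...,2]>.066)&(P[...,2]<.13)
    T=P[m&(P[...,2]>.106)]; D=P[m&(P[...,2]<.088)]
    print(n,m.sum(),np.median(D[:,2]),np.percentile(P[m][:,2],98),len(T),cv2.minAreaRect((T[:,:2]*1000).astype(np.float32)))
cv2.imwrite('pics/end.png',np.hstack(a)); print(robot.get_obs()['time'])
E
```

```text
top 442 0.07822754382415824 0.1170639565486345 130 ((514.673828125, 159.7923583984375), (16.62320327758789, 48.1030158996582), 40.37843322753906)
side 542 0.07922771503798216 0.11602274502851118 136 ((518.5980224609375, 156.9785919189453), (18.36013412475586, 48.98373794555664), 40.600711822509766)
9.6667
```

View pics/end.png

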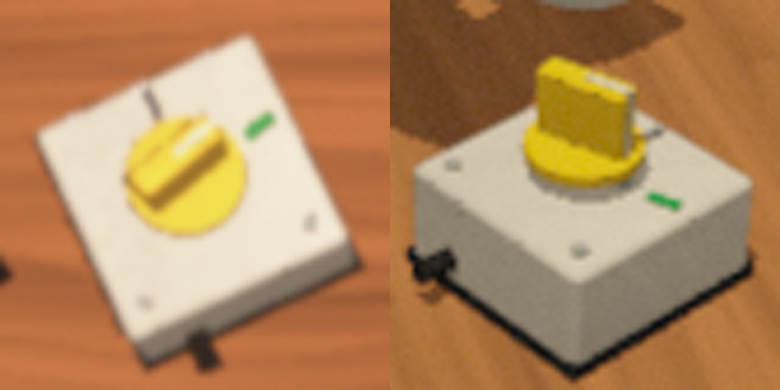

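The pointer (205,135 in the crop) faces the green mark (260,125), with the bar at -49.5° against -50°. The disc is back at its original height, and the gripper is clear.

```bash
python3 -c "
from rig import robot
print(robot.hand_in())"
```

```text
the job is handed in; nothing more can be done
None
```

The yellow-knobbed timer on the white box was pulled up, turned clockwise to its green mark, pushed fully in and let go, and the job is handed in at about 9.7 s; the blue-knobbed timer was not touched.

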